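# Lock the exam paper box with its quarter-turn toggle key

## Robot

A 6-joint arm with a two-finger parallel gripper is mounted at the origin on the work surface. World frame = base frame: x ahead of the robot, y to its left, z up, the work surface at z = 0. Lengths are in m, angles in rad, forces in N, time in s.
With the tool pointing down it reaches from about 0.35 to 0.975 m from the base axis. Payload 7.1 kg.
Tool frame: the origin (TCP) lies on the mounting face of the last link; the fingertips stand 182 mm ahead of it and the grasp point (between the pads) lies 163 mm ahead of it (finger_overhang is the distance from the TCP to the fingertips, in m); z points along the fingers, y is the line along which they close (so a half turn about z gives the same grasp; the last joint's range is limited). The gripper opens to 88 mm and grips with 3 to 60 N. Pads are 20 mm wide; open, the fingers measure 115 mm over their backs; the gripper's body (75 mm by 178 mm) begins 61 mm behind the grasp point.
Start: joints at [1.202, 0.423, 1.63, -0, 1.089, -0.019], TCP at [0.214, 0.587, 0.405] pointing down, gripper open.
Joint ranges: [-3, 3], [-0.9, 2.11], [0.09, 2.58], [-1.31, 4.45], [0.11, 2.69], [-2.54, 2.54]. Speed limits (rad/s): [2.39, 2.39, 3.01, 3.14, 3.14, 3.14].

## Interface

Orientations are given as a unit quaternion [w, x, y, z].
In Python, from station import * gives the robot as it stands.
- The arm moves only by the tool carry_out, never from a script. Its arguments are lists of equal length, an entry for each row: "gripper": the opening, from 0 (shut) to 1 (fully open); "delta_pos": the shift along the tool's x, y, z in m, a list of three; "twist": the turn about the tool's z in degrees. A call has exactly 8 rows; each row is the pose to reach, as a shift and turn from the pose commanded when the call began, along the tool's axes at that moment; what a row does not reach only later rows make up. A row lasts 1/8 s, in which the tool goes at most 62.5 mm and 10.7 degrees, less where a joint would pass 70% of its speed; a pose out of reach is approached as far as the arm can. A call with a gripper value outside its range is refused whole. The fingers move at their own pace and stop on an object; "newtons" is the grip in N (left out, the last holds). Time passes only in rows, so rows that repeat a pose let the fingers close, or fill a call up. It gives the time, the measured TCP pose, the force, the opening and the grip force at its end, in the units of the state.
- read_state(): the state, without advancing time (a new reading comes with each control period).
- capture(name): name is "scene" or "top"; returns a dict with "pixels" (384x512x3 uint8, red, green, blue), "mtx" (3x3 intrinsics, pixels), "rvec" (rotation vector, rad) and "tvec" (3), from world to camera coordinates, as OpenCV has them. Camera axes: x right, y down, z forward; pixel columns grow to the right and rows downward; lengths in m; the calibration is good to about 2 mm. A picture is of the moment at which its call begins. There is no depth.
- hand_in(): hands the job in; it is judged then, once.
The state is a dict: "time": time; "joint_pos": joint angles; "joint_vel": joint speeds; "tau": joint torques, N m; "eef_pos": TCP position; "orientation": TCP orientation; "contact_force": force on the tool from outside, world axes, zero at the start; "moment": the same for the moment, N m; "finger_gap": finger opening in m; "grip_force": force on a finger pad.
Only numpy, scipy, OpenCV 4.12 (cv2) and the standard library are available. Lean on these libraries where they do the work, as an engineer would, in place of code of your own. Each camera call takes 0.05 s, during which the arm holds its last target. There are 200 camera calls.

## Task

Lock the exam paper box: take the black-handled toggle key out of its wooden stand, pass its crossbar through the narrow slot in the box's steel lock plate, push it down against the spring and turn it a quarter turn so that the spring lifts the crossbar home into the groove across the slot, then let go and leave it locked and upright. Feel your way and press gently, never with more than about 40 N on the box, and leave the other things on the table where they are.

Things in the scene. Friction and masses are not known exactly. Their poses are not given: they have to be found in the camera images.
- toggle: Toggle key, upright, 72 mm tall, 0.1 kg. Origin: centre of the crossbar's underside; z up the shaft, x along the crossbar. Crossbar: steel, 36 mm long, 9 mm wide, height 0-9 mm, flat below, rounded above. Shaft 8 mm thick. Washer 22 mm across at height 28-31 mm, by which it hangs in the stand. Black grip block 44 mm (x) by 14 mm (y) at height 40-72 mm, parallel to the crossbar. A half turn about z changes nothing.
- paper_box: Grey steel exam paper box, 180 (x) by 220 (y) by 80 mm high, fixed to the table. Origin: centre of its underside, z up. On its lid lies a steel lock plate 124 (x) by 100 (y) by 4 mm with a narrow slot through its centre, 42 mm long along box x and 12 mm wide along box y.
- plate_mid (a point): Point on top of the lock plate over the box's middle, 84 mm above the box's origin, axes as the box. The plate is clamped off-centre: the slot's centre lies at x = 0 but anywhere from -10 to +10 mm from here along box y. The offset is not reported; see it or feel for it. The plate does not shift in use.
- groove_mid (a point): Point 7 mm below plate_mid, the underside of the plate's lower layer. This layer has the slot and, crossing it at right angles (along box y), a groove of like size, 3 mm deep from below. The key can turn when its underside is over 16 mm below the plate's top; after a quarter turn either way, eased up, it rises into the groove and rests with its underside 13 mm below the plate's top.
- pad_mid (a point): Point 10 mm below plate_mid, the height of a sprung pad that lies under the slot (35 mm across, shifted with it) and pushes the key up: 2 N when met, about 4.5 N at 13 mm, 8.5 N at 18 mm below the plate's top; it hits its stop at 26 mm.
- stand: Wooden key stand, 80 (x) by 60 (y) by 34 mm high, fixed to the table, with a slot 41 (x) by 13 mm in which the toggle key hangs by its washer, crossbar along stand x. Origin: centre of its underside.
- pen_cup: Bystander: grey plastic cup, 68 mm across, 85 mm high, loose; origin at its underside.
- rubber: Bystander: white rubber eraser 45 by 20 by 12 mm lying on the box's lid near a corner; origin at its underside.
- board_wiper: Bystander: grey felt board wiper 50 by 130 by 30 mm, on the table; origin at its underside.
- stapler: Bystander: black stapler 150 by 36 mm, about 55 mm high, on the table; origin at its underside.
- calculator: Bystander: grey desk calculator 150 by 75 by 16 mm, on the table; origin at its underside.
Mind the look-alikes: they are no part of the job. Leave any yellow look-alike of the toggle alone.

How it is judged:
On the way:
1. the crossbar, lying along the slot, has been pushed through the lock plate against the spring (underside at least 15 mm below the plate's top) (x of toggle in the frame of paper_box between -0.005 and 0.005 m and y of toggle in the frame of paper_box between -0.015 and 0.015 m and z of toggle in the frame of paper_box below 0.069 m and angle between the x axis of toggle and the x axis of paper_box, either way round below 0.3 rad), for 0.05 s.
At the end, for the whole second after the job is handed in: The key is released, at rest (under 20 mm/s), upright within 0.2 rad in the lock plate, within 5 mm of the box middle in box x and 15 mm in y, its crossbar along box y within 0.2 rad and risen into the groove (underside 11 to 15.5 mm below the plate top) (x of toggle in the frame of paper_box between -0.005 and 0.005 m and y of toggle in the frame of paper_box between -0.015 and 0.015 m and z of toggle in the frame of paper_box between 0.0685 and 0.073 m and angle between the x axis of toggle and the y axis of paper_box, either way round below 0.2 rad and angle between toggle's own z axis and vertical below 0.2 rad and linear speed of toggle below 0.02 m/s); the robot touches nothing.
It fails at once if the toggle key presses on the box with more than 45 N (contact force between toggle and paper_box above 45 N).
It fails at once if the arm or gripper presses on the box with more than 45 N (contact force between the arm and paper_box above 45 N).
It fails at once if the fingers press on the box with more than 45 N (contact force between the fingers and paper_box above 45 N).
It fails at once if a bystander is shifted by more than 30 mm (distance of any of pen_cup, rubber, board_wiper, stapler, calculator from where it was at the start of the episode above 0.03 m).
It also fails if it takes over 72 s, if anything falls off the work surface, if the arm or the gripper's body presses on something with over 40 N, if the wrist force passes 120 N, or if a joint passes its speed limit or range.

## Working session

There is one attempt and no reset: what is moved stays moved. The work goes in short steps, Python scripts to look and compute and a tool call to move; the robot and the scene stay as the last step left them, time stands still between calls to the robot, and variables do not carry over. Pictures are saved under pics/ and viewed, at most 10 in all, crops included, and the job is handed in when it is done.

Besides the shell and the picture viewer there is one more tool, called after ">>>" as name(argument=value, ...) on one line, values as JSON. carry_out: Moves the arm, as the interface text tells. Its arguments: {"type":"object","properties":{"gripper":{"type":"array","items":{"type":"number"}},"delta_pos":{"type":"array","items":{"type":"array","items":{"type":"number"}}},"twist":{"type":"array","items":{"type":"number"}},"newtons":{"type":"number"}},"required":["gripper","delta_pos","twist"]}

```bash
mkdir -p pics; ls; cat > h.py <<'E'
from station import *
import numpy as np, cv2
def cam(n):
    c=capture(n); c["R"]=cv2.Rodrigues(np.array(c["rvec"],float))[0]; c["t"]=np.array(c["tvec"],float).ravel(); c["mtx"]=np.array(c["mtx"],float); return c
def ray(c,p):
    d=c["R"].T@np.linalg.solve(c["mtx"],[p[0],p[1],1.]); o=-c["R"].T@c["t"]; return o,d
def onz(c,p,z):
    o,d=ray(c,p); return o+d*(z-o[2])/d[2]
def proj(c,X):
    x=c["mtx"]@(c["R"]@np.array(X,float)+c["t"]); return x[:2]/x[2]
def tri(c1,p1,c2,p2):
    o1,d1=ray(c1,p1);o2,d2=ray(c2,p2);s=np.linalg.lstsq(np.c_[d1,-d2],o2-o1,rcond=None)[0]
    a=o1+d1*s[0];b=o2+d2*s[1];return (a+b)/2,np.linalg.norm(a-b)
E
python3 - <<'E'
from h import *
import pickle
for n in("scene","top"):
    c=cam(n); pickle.dump(c,open(n+".pkl","wb")); print(n,c["mtx"].round(1).tolist(),(-c["R"].T@c["t"]).round(3))
    cv2.imwrite(f"pics/{n}0.png",cv2.resize(c["pixels"][:,:,::-1],(800,600),interpolation=cv2.INTER_CUBIC))
print(read_state())
E
```

```text
pics
scene [[390.4, 0.0, 255.9], [0.0, 390.4, 193.3], [0.0, 0.0, 1.0]] [ 0.885 -0.533  0.937]
top [[426.8, 0.0, 261.8], [0.0, 426.8, 190.6], [0.0, 0.0, 1.0]] [ 0.338 -0.016  1.312]
{'time': 0.1, 'joint_pos': array([ 1.20200424e+00,  4.23774692e-01,  1.63059267e+00, -5.77291269e-05,
        1.08857952e+00, -1.89969180e-02]), 'joint_vel': array([-0.00088112, -0.0023378 , -0.00267437, -0.0001074 ,  0.00029448,
        0.00086811]), 'tau': array([ 3.92170859e-04, -5.45617318e+01, -2.74325305e+01,  6.44241041e-02,
        1.87839760e-02, -6.25319240e-05]), 'eef_pos': array([0.2140837 , 0.58693308, 0.40398106]), 'orientation': array([-1.05382166e-04,  1.73994048e-01,  9.84746471e-01, -6.69349319e-04]), 'contact_force': array([-0.07502965, -0.52643797,  0.32028566]), 'moment': array([ 0.01171721,  0.02074659, -0.02946593]), 'grip_force': 0.0, 'finger_gap': 0.08798850384980172}
```

View pics/scene0.png

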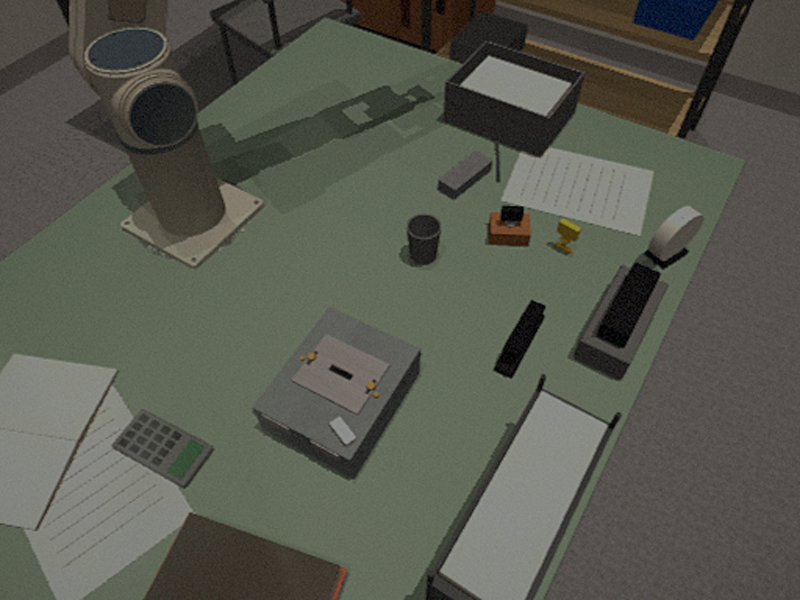

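View pics/top0.png

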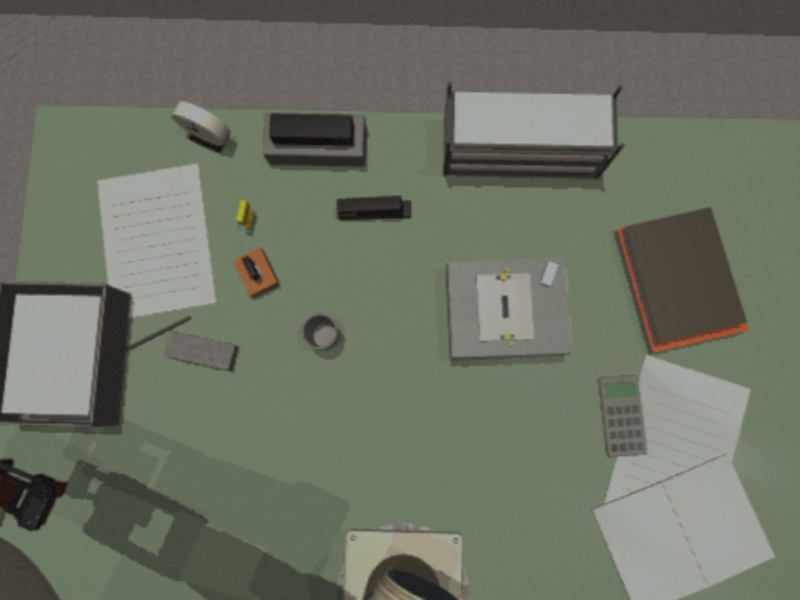

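The scene view shows the stand with the black grip at (512,215), with the yellow look-alike at (567,235) and the box slot at (341,372). In the top view they are at (252,268), (245,213) and (505,306). Key candidates: the black-handled one in the orange-brown wooden stand fits the description, and the yellow one standing free does not. I'll confirm this in an enlarged crop.

```bash
python3 - <<'E'
import pickle,cv2,numpy as np
from h import *
S=pickle.load(open("scene.pkl","rb"));T=pickle.load(open("top.pkl","rb"))
def crop(c,x,y,w,h,k): return cv2.resize(np.clip(c["pixels"][y:y+h,x:x+w,::-1].astype(float)*1.6,0,255).astype(np.uint8),(w*k,h*k),interpolation=cv2.INTER_NEAREST)
a=np.hstack([crop(S,305,125,50,37,8),crop(T,140,155,50,37,8)])
b=np.hstack([crop(S,184,212,80,60,5)[:300,:400],crop(T,284,162,80,60,5)])
cv2.imwrite("pics/crop.png",np.vstack([a,b]))
for n,c,roi in(("S",S,(300,120,60,50)),("T",T,(140,150,50,50))):
    x,y,w,h=roi;p=c["pixels"][y:y+h,x:x+w];hsv=cv2.cvtColor(np.ascontiguousarray(p),cv2.COLOR_RGB2HSV)
    m=((hsv[...,0]<14)&(hsv[...,1]>120)&(hsv[...,2]>50)).astype(np.uint8)
    k=max(cv2.findContours(m,cv2.RETR_EXTERNAL,2)[0],key=cv2.contourArea);print(n,"stand",cv2.minAreaRect(k+np.array([x,y])))
    d=(p.max(2)<45).astype(np.uint8)
    for k in cv2.findContours(d,cv2.RETR_EXTERNAL,2)[0]:
        if cv2.contourArea(k)>8: print(n,"dark",cv2.contourArea(k),cv2.minAreaRect(k+np.array([x,y])))
E
```

```text
S stand ((325.8707580566406, 146.32615661621094), (24.961509704589844, 19.969207763671875), 3.1798300743103027)
S dark 111.5 ((327.5, 136.5), (9.0, 13.0), 90.0)
T stand ((163.50001525878906, 174.0), (26.385601043701172, 19.677398681640625), 63.43495178222656)
T dark 11.5 ((161.30001831054688, 172.10000610351562), (12.969193458557129, 3.130495071411133), 63.43495178222656)
```

View pics/crop.png

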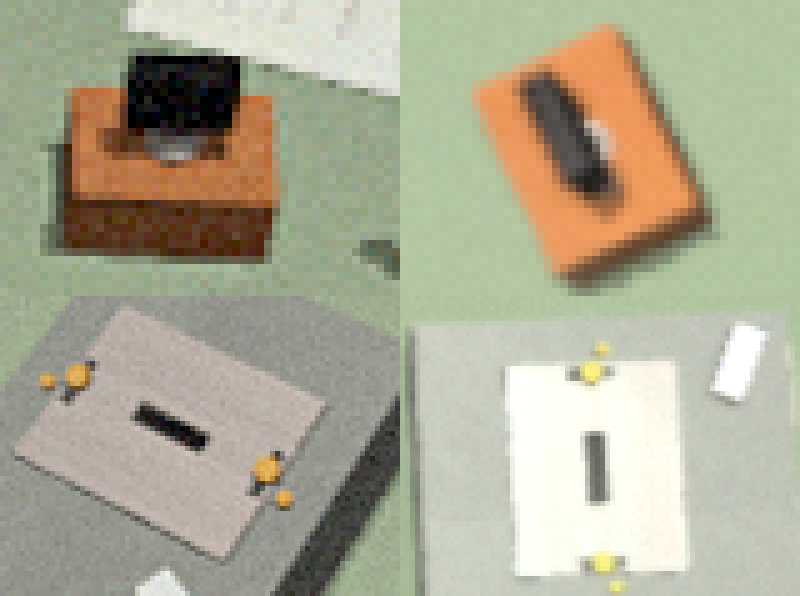

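The crop confirms it: the black-gripped key stands in the wooden stand, and the slot is visible in both views. Next I measure both from two views.

```bash
cat > m.py <<'E'
import pickle,cv2,numpy as np
from h import *
S=pickle.load(open("scene.pkl","rb"));T=pickle.load(open("top.pkl","rb"))
def up(c,roi,k=4):
    x,y,w,h=roi; return cv2.resize(np.ascontiguousarray(c["pixels"][y:y+h,x:x+w]),None,fx=k,fy=k,interpolation=cv2.INTER_CUBIC)
def back(p,roi,k=4): return (np.asarray(p,float)+.5)/k-.5+np.array(roi[:2])
def rects(c,roi,f,amin=200):
    m=f(up(c,roi)).astype(np.uint8)
    out=[]
    for k in cv2.findContours(m,cv2.RETR_EXTERNAL,2)[0]:
        if cv2.contourArea(k)>amin:
            hull=cv2.convexHull(k); e=cv2.minEnclosingTriangle
            q=cv2.approxPolyN(hull,4,ensure_convex=True).reshape(-1,2)
            M=cv2.moments(k); out.append((cv2.contourArea(k),back((M["m10"]/M["m00"],M["m01"]/M["m00"]),roi),back(q,roi)))
    return sorted(out,key=lambda r:-r[0])
E
cat > run1.py <<'E'
from m import *
rs=(200,222,40,40); rt=(310,182,28,34)
for nm,c,r in(("S",S,rs),("T",T,rt)): print(nm,c["pixels"][r[1]+r[3]//2,r[0]:r[0]+r[2]].max(1))
th={}
sl={}
for nm,c,r in(("S",S,rs),("T",T,rt)):
    g=up(c,r).max(2); lo,hi=g.min(),np.median(g); t=(int(lo)+int(hi))/2
    a=rects(c,r,lambda p:p.max(2)<t); sl[nm]=a[0]; print(nm,t,[(x[0]/16,x[1].round(2)) for x in a])
P,e=tri(S,sl["S"][1],T,sl["T"][1]); print("slot",P.round(4),e.round(4))
for nm,c in(("S",S),("T",T)):
    q=np.array([onz(c,p,.084) for p in sl[nm][2]]); print(nm,"c84",onz(c,sl[nm][1],.084).round(4)); print(q.round(4).tolist())
    (cx,wh,an)=cv2.minAreaRect((q[:,:2]*1000).astype(np.float32)); print(cx,wh,an)
# plate, stand top in each view
print("plate")
for nm,c,r in(("S",S,(180,205,80,65)),("T",T,(295,165,60,60))):
    hs=lambda p:cv2.cvtColor(p,cv2.COLOR_RGB2HSV)
    p=up(c,r); v=p.max(2)
    t=cv2.threshold(v[v>60].reshape(-1,1),0,255,cv2.THRESH_OTSU)[0] 
    a=rects(c,r,lambda p:p.max(2)>t,3000)
    for x in a[:2]:
        q=np.array([onz(c,p,.084) for p in x[2]]);print(nm,t,x[0],q[:,:2].round(4).tolist(),cv2.minAreaRect((q[:,:2]*1000).astype(np.float32)))
print("stand top")
for nm,c,r in(("S",S,(305,125,45,40)),("T",T,(145,152,36,42))):
    def f(p):
        h=cv2.cvtColor(p,cv2.COLOR_RGB2HSV); return (h[...,0]<16)&(h[...,1]>110)&(h[...,2]>(95 if nm=="S" else 110))
    p=up(c,r)
    for x in rects(c,r,f,1500)[:2]:
        q=np.array([onz(c,p,.034) for p in x[2]]);print(nm,x[0]/16,x[2].round(1).tolist(),q[:,:2].round(4).tolist(),cv2.minAreaRect((q[:,:2]*1000).astype(np.float32)))
print("grip")
for nm,c,r in(("S",S,(312,126,30,24)),("T",T,(152,158,18,24))):
    p=up(c,r)
    for t in (40,50,60):
        a=rects(c,r,lambda p:p.max(2)<t,300)
        if a: print(nm,t,a[0][0]/16,a[0][1].round(2),a[0][2].round(1).tolist())
E
python3 run1.py
```

```text
S [114 116 111 116 112 111 113 114 112 117 117 118 116 122 118 115 121 119
 121 127 120  93  56  33  63 111 117 119 114 116 116 118 119 121 119 119
 116 122 114 111]
T [163 165 164 162 161 161 162 162 161 162 159 118  78  70  77 119 153 163
 163 161 161 161 162 162 160 161 162 161]
S 58.0 [(48.375, array([217.84, 237.88]))]
T 108.0 [(44.5625, array([322.85, 195.83]))]
slot [ 0.5288 -0.1769  0.0799] 0.0008
S c84 [ 0.5302 -0.1789  0.084 ]
[[0.5506, -0.1728, 0.084], [0.5493, -0.1828, 0.084], [0.5108, -0.1851, 0.084], [0.5099, -0.1754, 0.084]]
(530.5355224609375, -179.0308380126953) (40.815189361572266, 9.923059463500977) 3.701584577560425
T c84 [ 0.5284 -0.176   0.084 ]
[[0.5093, -0.182, 0.084], [0.5069, -0.1718, 0.084], [0.5473, -0.1695, 0.084], [0.5512, -0.1804, 0.084]]
(529.0457763671875, -175.7094268798828) (43.98313903808594, 11.039502143859863) 2.093003511428833
plate
S 104.0 25667.0 [[0.5879, -0.1237], [0.5944, -0.2243], [0.4703, -0.2318], [0.4644, -0.1316]] ((529.3153076171875, -177.71353149414062), (124.36328887939453, 100.8239517211914), 3.428013563156128)
S 104.0 5571.5 [[0.4
[... 647 characters left out ...]
1], [159.1, 188.6], [148.4, 166.1], [166.1, 157.4]] [[0.5739, 0.2627], [0.5463, 0.3153], [0.6156, 0.353], [0.6444, 0.3]] ((595.0490112304688, 307.9898681640625), (79.75981140136719, 60.29334259033203), 27.908184051513672)
grip
S 40 124.59375 [327.29 136.36] [[335.6, 131.6], [332.9, 141.4], [320.1, 141.4], [320.9, 131.6]]
S 50 132.4375 [327.19 136.49] [[334.4, 131.4], [334.4, 141.4], [319.9, 142.4], [320.6, 131.4]]
S 60 153.28125 [327.05 137.09] [[336.4, 131.4], [332.1, 144.1], [319.4, 143.1], [320.6, 131.4]]
T 50 29.625 [161.84 172.6 ] [[165.9, 177.4], [162.4, 179.9], [155.6, 165.6], [159.6, 164.4]]
T 60 62.5625 [160.68 171.75] [[166.1, 177.6], [162.4, 180.1], [154.9, 165.6], [159.6, 163.6]]
```

```bash
cat >> h.py <<'E'
from scipy.spatial.transform import Rotation as Ro
def plan(tgt=None,yaw=None):
    "tool-axis shift and twist from the measured pose to TCP tgt with tool y at world yaw (deg)"
    s=read_state(); R=Ro.from_quat(np.r_[s["orientation"][1:],s["orientation"][0]]).as_matrix(); y=np.degrees(np.arctan2(R[1,1],R[0,1]))
    print("t",round(s["time"],2),"tcp",s["eef_pos"].round(4),"yawy",y.round(2),"j6",s["joint_pos"][5].round(2),"F",s["contact_force"].round(2),"gap",round(s["finger_gap"],4),"tilt",np.degrees(np.arccos(-R[2,2])).round(2))
    if tgt is not None: print("delta",(R.T@(np.array(tgt)-s["eef_pos"])).round(4))
    if yaw is not None: print("twist",-((yaw-y+180)%360-180))
E
python3 - <<'E'
from m import *
P,e=tri(S,(327.2,136.5),T,(160.8,171.8));print("grip",P.round(4),e)
P,e=tri(S,(326.4,142.6),T,(162.6,173.0));print("stand top c",P.round(4),e)
print(onz(S,(327.2,136.5),.062),onz(T,(160.8,171.8),.062), onz(T,(160.5,171.8),.078))
plan((.596,.306,.32),117.9)
E
```

```text
grip [0.5946 0.3081 0.057 ] 0.0014006425170366688
stand top c [0.596  0.3089 0.03  ] 0.00023116324944522304
[0.59665995 0.30394371 0.062     ] [0.59298125 0.30633799 0.062     ] [0.58970172 0.30310236 0.078     ]
t 0.1 tcp [0.2141 0.5869 0.404 ] yawy 69.96 j6 -0.02 F [-0.08 -0.53  0.32] gap 0.088 tilt 0.08
delta [-0.4551 -0.1329  0.0842]
twist -47.94025212724978
```

>>> carry_out(gripper=[1,1,1,1,1,1,1,1], delta_pos=[[-0.03,-0.01,0],[-0.08,-0.025,0.01],[-0.13,-0.04,0.02],[-0.18,-0.055,0.03],[-0.23,-0.07,0.04],[-0.28,-0.085,0.05],[-0.33,-0.1,0.06],[-0.38,-0.112,0.07]], twist=[-4,-10,-16,-22,-28,-34,-40,-45], newtons=40)

```text
time: 1.1
eef_pos: [0.5339, 0.3504, 0.334]
orientation: [-0.0, -0.218, 0.976, -0.0]
contact_force: [0.7, 0.2, 0.5]
finger_gap: 0.0879
grip_force: 0.0
```

```bash
python3 -c "
from h import *
plan((.595,.3055,.29),117.9)"
```

```text
t 1.1 tcp [0.5339 0.3504 0.334 ] yawy 115.13 j6 -1.45 F [0.71 0.18 0.49] gap 0.0879 tilt 0.04
delta [-0.0363 -0.0666  0.044 ]
twist -2.773716084512131
```

>>> carry_out(gripper=[1,1,1,1,1,1,1,1], delta_pos=[[-0.01,-0.02,0.01],[-0.025,-0.045,0.025],[-0.0363,-0.0666,0.04],[-0.0363,-0.0666,0.044],[-0.0363,-0.0666,0.044],[-0.0363,-0.0666,0.044],[-0.0363,-0.0666,0.044],[-0.0363,-0.0666,0.044]], twist=[-1,-2,-2.8,-2.8,-2.8,-2.8,-2.8,-2.8])

```text
time: 2.1
eef_pos: [0.5935, 0.307, 0.2912]
orientation: [0.0, -0.24, 0.971, 0.0]
contact_force: [0.7, -0.6, -0.4]
finger_gap: 0.088
grip_force: 0.0
```

```bash
python3 - <<'E'
from h import *
plan((.595,.3055,.225),117.9)
c=cam("scene");p=c["pixels"][100:175,270:370,::-1];cv2.imwrite("pics/g1.png",np.clip(cv2.resize(p,None,fx=8,fy=8).astype(float)*1.6,0,255))
E
```

```text
t 2.1 tcp [0.5935 0.307  0.2912] yawy 117.79 j6 -1.6 F [ 0.69 -0.58 -0.35] gap 0.088 tilt 0.04
delta [-0.0005 -0.002   0.0662]
twist -0.11037369979726463[ WARN:0@1.480] global loadsave.cpp:1063 imwrite_ Unsupported depth image for selected encoder is fallbacked to CV_8U.
```

View pics/g1.png

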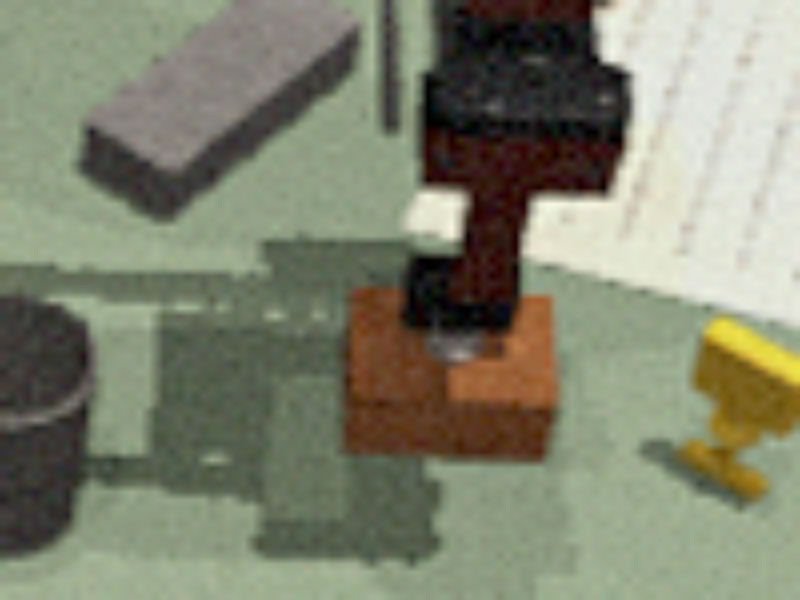

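The picture shows the near finger at (490,250) in front of the black grip (460,290), aligned with it. I'll go down and close.

>>> carry_out(gripper=[1,1,1,1,1,1,1,0.6], delta_pos=[[0,-0.001,0.02],[0,-0.001,0.04],[0,-0.001,0.055],[0,-0.001,0.064],[0,-0.001,0.066],[0,-0.001,0.066],[0,-0.001,0.066],[0,-0.001,0.066]], twist=[0,0,0,0,0,0,0,0], newtons=15)

```text
time: 3.15
eef_pos: [0.5944, 0.3059, 0.2253]
orientation: [0.001, -0.24, 0.971, 0.0]
contact_force: [0.1, 0.2, -0.5]
finger_gap: 0.0812
grip_force: 0.0
```

>>> carry_out(gripper=[0.3,0.1,0,0,0,0,0,0], delta_pos=[[0,0,0],[0,0,0],[0,0,0],[0,0,0],[0,0,0],[0,0,0],[0,0,0],[0,0,0]], twist=[0,0,0,0,0,0,0,0], newtons=15)

```text
time: 4.15
eef_pos: [0.5942, 0.3058, 0.2247]
orientation: [0.0, -0.24, 0.971, 0.0]
contact_force: [-0.8, 0.6, -0.1]
finger_gap: 0.0143
grip_force: 15.0
```

```bash
python3 -c "
from h import *
plan((.595,.3055,.225),117.9)"
```

```text
t 4.15 tcp [0.5942 0.3058 0.2247] yawy 117.76 j6 -1.6 F [-0.76  0.6  -0.14] gap 0.0143 tilt 0.0
delta [-0.0005 -0.0006 -0.0003]
twist -0.1412959644335956
```

>>> carry_out(gripper=[0,0,0,0,0,0,0,0], delta_pos=[[0,0,0],[0,0,-0.005],[0,0,-0.02],[0,0,-0.05],[0,0,-0.08],[0,0,-0.11],[0,0,-0.13],[0,0,-0.14]], twist=[0,0,0,0,0,0,0,0], newtons=40)

```text
time: 5.15
eef_pos: [0.5943, 0.3058, 0.3664]
orientation: [0.001, -0.24, 0.971, 0.0]
contact_force: [0.0, 0.5, -0.5]
finger_gap: 0.014
grip_force: 40.0
```

```bash
python3 -c "
from h import *
plan((.5293,-.1774,.36),93.6)"
```

```text
t 5.15 tcp [0.5943 0.3058 0.3664] yawy 117.76 j6 -1.6 F [ 0.05  0.46 -0.45] gap 0.014 tilt 0.11
delta [ 0.2826 -0.3973  0.0059]
twist 24.15719028973615
```

>>> carry_out(gripper=[0,0,0,0,0,0,0,0], delta_pos=[[0.014,-0.02,0],[0.043,-0.06,0],[0.075,-0.105,0],[0.107,-0.15,0],[0.139,-0.195,0],[0.171,-0.24,0],[0.203,-0.285,0],[0.235,-0.33,0]], twist=[2,5,8,11,14,17,20,23])

```text
time: 6.15
eef_pos: [0.5382, -0.0982, 0.3635]
orientation: [-0.001, -0.04, 0.999, 0.0]
contact_force: [1.3, -0.1, -1.6]
finger_gap: 0.0141
grip_force: 40.0
```

```bash
python3 -c "
from h import *
plan((.5293,-.1774,.33),93.6)"
```

```text
t 6.15 tcp [ 0.5382 -0.0982  0.3635] yawy 94.57 j6 -1.85 F [ 1.26 -0.08 -1.57] gap 0.0141 tilt 0.14
delta [ 0.0151 -0.0783  0.0335]
twist 0.9673278190180667
```

>>> carry_out(gripper=[0,0,0,0,0,0,0,0], delta_pos=[[0.007,-0.035,0.01],[0.013,-0.065,0.02],[0.0151,-0.0783,0.03],[0.0151,-0.0783,0.0335],[0.0151,-0.0783,0.0335],[0.0151,-0.0783,0.0335],[0.0151,-0.0783,0.0335],[0.0151,-0.0783,0.0335]], twist=[0.5,0.9,0.9,0.9,0.9,0.9,0.9,0.9])

```text
time: 7.15
eef_pos: [0.5316, -0.1746, 0.3315]
orientation: [0.0, -0.034, 0.999, -0.0]
contact_force: [-0.7, -0.0, -0.9]
finger_gap: 0.0136
grip_force: 40.0
```

```bash
python3 - <<'E'
from h import *
import pickle
plan((.5293,-.1774,.33),93.6)
o=[]
for n,(x,y) in (("scene",(190,195)),("top",(290,165))):
    c=cam(n);pickle.dump(c,open(n+"2.pkl","wb"));p=c["pixels"][y:y+75,x:x+50,::-1];o.append(np.clip(cv2.resize(p,None,fx=8,fy=8,interpolation=cv2.INTER_NEAREST).astype(float)*1.8,0,255).astype(np.uint8))
cv2.imwrite("pics/b1.png",np.hstack(o))
E
```

```text
t 7.15 tcp [ 0.5316 -0.1746  0.3315] yawy 93.9 j6 -1.98 F [-0.71 -0.02 -0.88] gap 0.0136 tilt 0.03
delta [ 0.0025 -0.0026  0.0015]
twist 0.29594675906668044
```

View pics/b1.png

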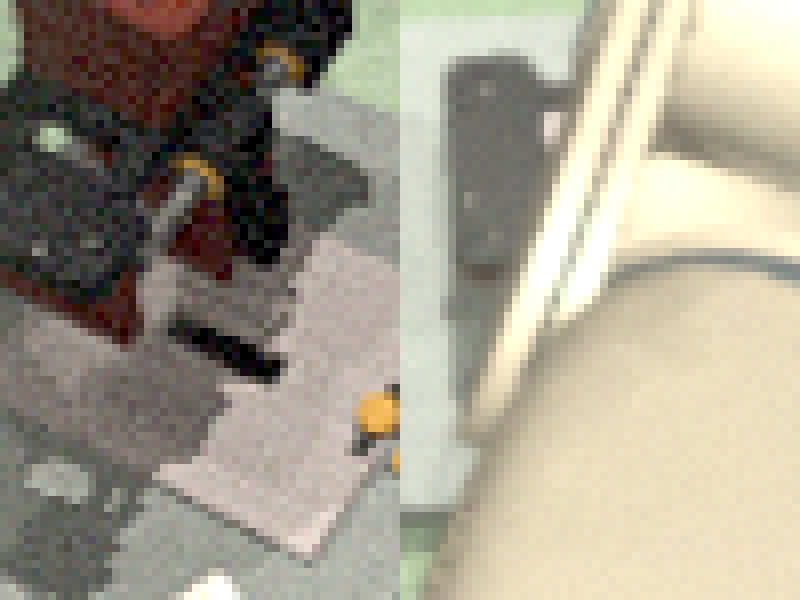

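The left half (scene) shows the slot free at (225,348), with fingers and key above it, and the top view is blocked by the arm. I'll enlarge the scene view with the predicted crossbar marked.

```bash
python3 - <<'E'
from h import *
import pickle
s=read_state();c=cam("scene");pickle.dump(c,open("scene2.pkl","wb"))
x,y,w,h=196,205,40,45
p=np.clip(cv2.resize(c["pixels"][y:y+h,x:x+w,::-1],None,fx=13,fy=13,interpolation=cv2.INTER_CUBIC).astype(float)*2.2,0,255).astype(np.uint8)
t=s["eef_pos"];a=np.radians(3.9);u=np.array([np.cos(a),np.sin(a),0]);v=np.array([-u[1],u[0],0]);b=t-[0,0,.2187];
P=lambda X:tuple(((proj(c,X)-[x,y]+.5)*13).astype(int).tolist())
for z in(0,.009):
    q=[P(b+u*sx*.018+v*sy*.0045+[0,0,z]) for sx,sy in((1,1),(1,-1),(-1,-1),(-1,1))]
    cv2.polylines(p,[np.array(q)],True,(0,255,0),1)
q=[P(b+u*sx*.022-v*.007+[0,0,z]) for sx,z in((1,.04),(-1,.04),(-1,.072),(1,.072))]
cv2.polylines(p,[np.array(q)],True,(255,255,0),1)
cv2.imwrite("pics/b2.png",p); print(p.shape, t.round(4), [proj(c,b).round(2)])
E
```

```text
(585, 520, 3) [ 0.5315 -0.1748  0.3314] [array([218.16, 231.06])]
```

View pics/b2.png

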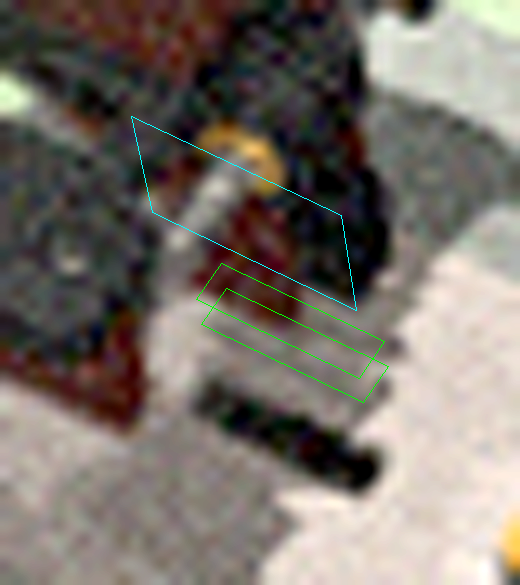

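```bash
python3 -c "
from h import *
plan((.529,-.1767,.3055),93.6)"
```

```text
t 7.3 tcp [ 0.5315 -0.1749  0.3313] yawy 93.87 j6 -1.98 F [-0.02  0.56 -1.8 ] gap 0.0138 tilt 0.01
delta [ 0.0026 -0.0016  0.0258]
twist 0.2710542202560191
```

>>> carry_out(gripper=[0,0,0,0,0,0,0,0], delta_pos=[[0.0026,-0.0016,0.005],[0.0026,-0.0016,0.012],[0.0026,-0.0016,0.018],[0.0026,-0.0016,0.022],[0.0026,-0.0016,0.025],[0.0026,-0.0016,0.0258],[0.0026,-0.0016,0.0258],[0.0026,-0.0016,0.0258]], twist=[0.3,0.3,0.3,0.3,0.3,0.3,0.3,0.3])

```text
time: 8.3
eef_pos: [0.529, -0.1768, 0.3056]
orientation: [0.0, -0.031, 1.0, -0.0]
contact_force: [0.1, -0.4, -2.3]
finger_gap: 0.0139
grip_force: 40.0
```

```bash
python3 - <<'E'
from h import *
plan((.529,-.1767,.3025),93.6)
s=read_state();c=cam("scene")
x,y,w,h=196,205,40,45
p=np.clip(cv2.resize(c["pixels"][y:y+h,x:x+w,::-1],None,fx=13,fy=13,interpolation=cv2.INTER_CUBIC).astype(float)*2.5,0,255).astype(np.uint8)
cv2.imwrite("pics/b3.png",p); print(proj(c,s["eef_pos"]-[0,0,.2187]))
E
```

```text
t 8.3 tcp [ 0.529  -0.1768  0.3056] yawy 93.56 j6 -1.98 F [ 0.09 -0.42 -2.27] gap 0.0139 tilt 0.02
delta [0.     0.0001 0.0031]
twist -0.039493418361928434
[217.8357036  236.48350855]
```

View pics/b3.png

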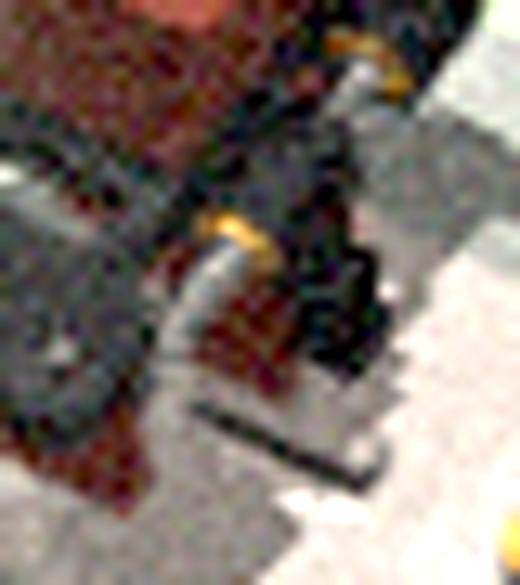

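The crossbar is now just over the slot, leaving a dark strip from (195,405) to (370,485) on the near side. I'll measure it in this one camera, so its bias cancels.

```bash
cat > strip.py <<'E'
from m import *
import sys
zb=float(sys.argv[1]); c=cam("scene"); a=np.radians(3.6);u=np.array([np.cos(a),np.sin(a)]);v=np.array([-u[1],u[0]])
r=(200,222,40,40); o=np.array([.5302,-.1789])
def edges(c):
    # brightness sampled across v (at z=.084) at several u; half-level crossings
    g=c["pixels"].max(2).astype(np.float32); vs=np.arange(-.014,.014,.0002); res=[]
    for uu in np.arange(-.012,.0161,.002):
        pts=np.array([proj(c,np.r_[o+u*uu+v*w,.084]) for w in vs],np.float32)
        res.append(cv2.remap(g,pts[:,0].reshape(1,-1),pts[:,1].reshape(1,-1),cv2.INTER_LINEAR)[0])
    p=np.mean(res,0); k=p.argmin(); return vs,p,k
for nm,cc in(("before",S),("now",c)):
    vs,p,k=edges(cc); n=p[:k].max() if nm=="x" else np.median(p[max(0,k-30):max(1,k-12)]); f=np.median(p[k+12:k+30])
    ln=(p[k]+n)/2; lf=(p[k]+f)/2
    i=k
    while i>0 and p[i]<ln:i-=1
    j=k
    while j<len(p)-1 and p[j]<lf:j+=1
    print(nm,"near edge v",vs[i].round(4),"far v",vs[j].round(4),"min",p[k].round(),n.round(),f.round()); 
q=np.array([onz(c,proj(c,np.r_[o+v*vs[j],.084]),z) for z in(zb-.001,zb,zb+.001)]); print("bar bottom edge v at zb-1,zb,zb+1 mm:",((q[:,:2]-o)@v).round(4))
E
python3 strip.py .0869
```

```text
before near edge v -0.0026 far v 0.004 min 15.0 32.0 63.0
now near edge v -0.006 far v -0.0012 min 22.0 74.0 59.0
bar bottom edge v at zb-1,zb,zb+1 mm: [-0.002  -0.0025 -0.0029]
```

>>> carry_out(gripper=[0,0,0,0,0,0,0,0], delta_pos=[[0,-0.0012,0],[0,-0.0012,0.001],[0,-0.0012,0.0015],[0,-0.0012,0.002],[0,-0.0012,0.0025],[0,-0.0012,0.003],[0,-0.0012,0.0035],[0,-0.0012,0.004]], twist=[0,0,0,0,0,0,0,0])

```text
time: 9.4
eef_pos: [0.529, -0.178, 0.3013]
orientation: [-0.0, -0.031, 1.0, 0.0]
contact_force: [-0.1, 0.4, -0.4]
finger_gap: 0.0143
grip_force: 40.0
```

```bash
python3 -c "
from h import *
plan((.529,-.178,.3016),93.6)"
```

```text
t 9.4 tcp [ 0.529  -0.178   0.3013] yawy 93.56 j6 -1.98 F [-0.1   0.4  -0.42] gap 0.0143 tilt 0.0
delta [ 0.     -0.     -0.0003]
twist -0.04319852067192187
```

>>> carry_out(gripper=[0,0,0,0,0,0,0,0], delta_pos=[[0,0,0.0004],[0,0,0.0008],[0,0,0.0012],[0,0,0.0016],[0,0,0.002],[0,0,0.0022],[0,0,0.0025],[0,0,0.0025]], twist=[0,0,0,0,0,0,0,0])

```text
time: 10.4
eef_pos: [0.529, -0.178, 0.2988]
orientation: [-0.0, -0.031, 1.0, 0.0]
contact_force: [-0.4, 0.3, -1.3]
finger_gap: 0.0137
grip_force: 40.0
```

No resistance, and the underside is now about 4 mm below the plate top, so the bar is in the slot. I'll keep easing down to the pad.

>>> carry_out(gripper=[0,0,0,0,0,0,0,0], delta_pos=[[0,0,0.0005],[0,0,0.001],[0,0,0.0018],[0,0,0.0026],[0,0,0.0034],[0,0,0.0042],[0,0,0.005],[0,0,0.005]], twist=[0,0,0,0,0,0,0,0])

```text
time: 11.4
eef_pos: [0.529, -0.178, 0.2938]
orientation: [-0.0, -0.031, 1.0, 0.0]
contact_force: [-0.1, -1.0, -1.4]
finger_gap: 0.0139
grip_force: 40.0
```

>>> carry_out(gripper=[0,0,0,0,0,0,0,0], delta_pos=[[0,0,0.0005],[0,0,0.001],[0,0,0.0015],[0,0,0.002],[0,0,0.0025],[0,0,0.003],[0,0,0.003],[0,0,0.003]], twist=[0,0,0,0,0,0,0,0])

```text
time: 12.4
eef_pos: [0.529, -0.178, 0.2909]
orientation: [0.0, -0.031, 1.0, -0.0]
contact_force: [-0.5, 0.3, 2.2]
finger_gap: 0.0137
grip_force: 40.0
```

The pad is met where expected. Next I push to about 19.5 mm below the plate top, with 10 N expected.

>>> carry_out(gripper=[0,0,0,0,0,0,0,0], delta_pos=[[0,0,0.001],[0,0,0.002],[0,0,0.003],[0,0,0.004],[0,0,0.005],[0,0,0.006],[0,0,0.007],[0,0,0.0075]], twist=[0,0,0,0,0,0,0,0])

```text
time: 13.4
eef_pos: [0.5291, -0.178, 0.2837]
orientation: [0.0, -0.031, 1.0, -0.0]
contact_force: [-2.5, 1.2, 7.9]
finger_gap: 0.0138
grip_force: 40.0
```

>>> carry_out(gripper=[0,0,0,0,0,0,0,0], delta_pos=[[0,0,0],[0,0,0],[0,0,0],[0,0,0],[0,0,0],[0,0,0],[0,0,0],[0,0,0]], twist=[0,0,0,1,3,6,9,12])

```text
time: 14.4
eef_pos: [0.5295, -0.1782, 0.284]
orientation: [0.001, 0.074, 0.997, -0.0]
contact_force: [-0.8, -0.2, 7.8]
finger_gap: 0.0137
grip_force: 40.0
```

>>> carry_out(gripper=[0,0,0,0,0,0,0,0], delta_pos=[[0,0,0],[0,0,0],[0,0,0],[0,0,0],[0,0,0],[0,0,0],[0,0,0],[0,0,0]], twist=[5,10,15,20,25,30,35,40])

```text
time: 15.4
eef_pos: [0.5297, -0.1783, 0.2841]
orientation: [0.001, 0.411, 0.911, -0.0]
contact_force: [-0.5, -0.2, 7.3]
finger_gap: 0.0136
grip_force: 40.0
```

```bash
python3 -c "
from h import *
plan((.529,-.178,.2837),3.6);print(read_state()['moment'])"
```

```text
t 15.4 tcp [ 0.5297 -0.1783  0.2841] yawy 41.4 j6 -1.07 F [-0.46 -0.24  7.33] gap 0.0136 tilt 0.14
delta [ 0.0007 -0.0003  0.0004]
twist 37.802299275608334
[-0.09754103  0.09610484  0.06254882]
```

>>> carry_out(gripper=[0,0,0,0,0,0,0,0], delta_pos=[[0,0,0.0003],[0,0,0.0003],[0,0,0.0003],[0,0,0.0003],[0,0,0.0003],[0,0,0.0003],[0,0,0.0003],[0,0,0.0003]], twist=[6,12,18,24,30,35,37.5,37.5])

```text
time: 16.4
eef_pos: [0.5297, -0.1783, 0.2838]
orientation: [0.001, 0.682, 0.732, 0.0]
contact_force: [-0.7, 0.1, 7.3]
finger_gap: 0.0138
grip_force: 40.0
```

```bash
python3 -c "
from h import *
plan((.529,-.178,.2837),3.6);print(read_state()['moment'])"
```

```text
t 16.4 tcp [ 0.5297 -0.1783  0.2838] yawy 4.03 j6 -0.42 F [-0.69  0.07  7.29] gap 0.0138 tilt 0.15
delta [ 0.0003 -0.0007  0.0001]
twist 0.4336882052922135
[-0.14745357  0.14613793 -0.00245437]
```

>>> carry_out(gripper=[0,0,0,0,0,0,0,0], delta_pos=[[0,0,-0.0006],[0,0,-0.0012],[0,0,-0.002],[0,0,-0.0028],[0,0,-0.0036],[0,0,-0.0043],[0,0,-0.005],[0,0,-0.005]], twist=[0.4,0.4,0.4,0.4,0.4,0.4,0.4,0.4])

```text
time: 17.4
eef_pos: [0.5295, -0.1782, 0.2884]
orientation: [0.001, 0.684, 0.729, 0.0]
contact_force: [2.9, -1.6, 3.6]
finger_gap: 0.0137
grip_force: 40.0
```

```bash
python3 -c "
from h import *
plan((.529,-.178,.2897),3.6);print(read_state()['moment'])"
```

```text
t 17.4 tcp [ 0.5295 -0.1782  0.2884] yawy 3.65 j6 -0.41 F [ 2.91 -1.63  3.58] gap 0.0137 tilt 0.1
delta [ 0.0002 -0.0005 -0.0013]
twist 0.05412584306165513
[-0.32775555 -0.48233048  0.02754134]
```

It is rising into the groove at about 14.3 mm with the spring force as expected. I'll ease up the last bit, then release gently.

>>> carry_out(gripper=[0,0,0,0,0,0,0,0], delta_pos=[[0,0,-0.0004],[0,0,-0.0008],[0,0,-0.001],[0,0,-0.001],[0,0,-0.001],[0,0,-0.001],[0,0,-0.001],[0,0,-0.001]], twist=[0,0,0,0,0,0,0,0], newtons=8)

```text
time: 18.4
eef_pos: [0.529, -0.1779, 0.2891]
orientation: [-0.0, 0.684, 0.729, -0.0]
contact_force: [2.3, -0.9, 4.0]
finger_gap: 0.0139
grip_force: 8.0
```

>>> carry_out(gripper=[0.2,0.25,0.3,0.35,0.4,0.4,0.4,0.4], delta_pos=[[0,0,0],[0,0,0],[0,0,0],[0,0,0],[0,0,0],[0,0,0],[0,0,0],[0,0,0]], twist=[0,0,0,0,0,0,0,0])

```text
time: 19.4
eef_pos: [0.529, -0.178, 0.2891]
orientation: [0.0, 0.684, 0.729, 0.0]
contact_force: [1.0, -0.2, -0.9]
finger_gap: 0.0351
grip_force: 0.0
```

>>> carry_out(gripper=[0.4,0.4,0.4,0.4,0.4,0.4,0.4,0.4], delta_pos=[[0,0,-0.005],[0,0,-0.02],[0,0,-0.04],[0,0,-0.07],[0,0,-0.1],[0,0,-0.13],[0,0,-0.15],[0,0,-0.15]], twist=[0,0,0,0,0,0,0,0])

```text
time: 20.4
eef_pos: [0.5293, -0.178, 0.4416]
orientation: [0.002, 0.684, 0.729, 0.001]
contact_force: [-0.3, 0.3, 0.3]
finger_gap: 0.0351
grip_force: 0.0
```

```bash
python3 - <<'E'
from h import *
plan()
c=cam("scene");x,y,w,h=180,200,75,65
cv2.imwrite("pics/f.png",np.clip(cv2.resize(c["pixels"][y:y+h,x:x+w,::-1],None,fx=9,fy=9).astype(float)*1.8,0,255).astype(np.uint8))
E
```

```text
t 20.4 tcp [ 0.5293 -0.178   0.4416] yawy 3.66 j6 -0.41 F [-0.28  0.3   0.34] gap 0.0351 tilt 0.26
```

View pics/f.png

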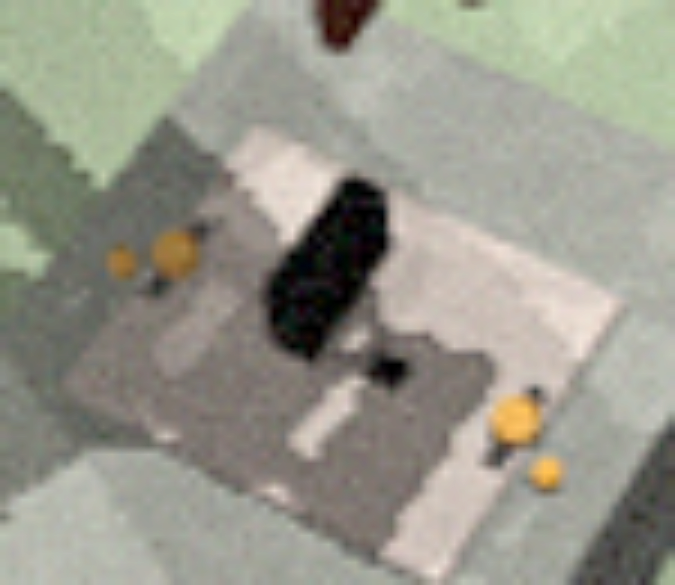

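The picture shows the key upright in the plate, with its grip (328,267) across the slot (385,370) and the gripper clear. I'm handing it in.

```bash
python3 -c "
from station import *
print(hand_in())"
```

```text
the job is handed in; nothing more can be done
None
```

The job is handed in: the toggle key looks locked, upright across the slot and released, with wrist force under 10 N in every reading and no bystander touched that I saw; I judged it seated in the groove from the spring force and arm height (pictures too coarse to show it), and the hand-in returned no verdict.

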